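# Sort the loose drawing and painting things into their trays

### The arm

A 6-joint arm with a two-finger parallel gripper is mounted at the origin on a cart in front of the work surface, level with it; the furniture and walls round the work are solid. World frame = base frame: x ahead of the robot, y to its left, z up, the work surface at z = 0. Lengths are in m, angles in rad, forces in N, time in s.
With the tool pointing down it reaches from about 0.3 to 0.85 m from the base axis. Payload 4.2 kg.
Tool frame: the origin (TCP) lies midway between the tips of the shut fingers; the grasp point (between the pads) lies 19 mm behind it (ctrl.tcp_to_grasp is the z of the grasp point in the tool frame, in m); z points along the fingers, y is the line along which they close (so a half turn about z gives the same grasp; the last joint's range is limited). The gripper opens to 91 mm and grips with 3 to 60 N. Pads are 32 mm wide; open, the fingers measure 118 mm over their backs; the gripper's body (76 mm by 178 mm) begins 60 mm behind the grasp point.
Start: joints at [1.129, 0.32, 1.565, -0, 1.257, -0.02], TCP at [0.235, 0.525, 0.214] pointing down, gripper open.
Joint ranges: [-3.11, 3.11], [-0.84, 2.01], [0.21, 2.61], [-1.34, 4.49], [0.05, 2.63], [-2.56, 2.56]. Speed limits (rad/s): [2.57, 2.57, 3.14, 3.14, 3.14, 3.14].

### API

Orientations are given as a unit quaternion [x, y, z, w].
In Python, from rig import ctrl, capture gives the robot as it stands. The module is installed in compiled form; this text tells all that it offers.
- The arm moves only by the shell command python3 -m inch 'ROWS' [FORCE]. ROWS is rows parted by semicolons, their numbers by spaces, 1 to 5 of them, each of 7 numbers: dx, dy, dz in m, then a rotation vector rx, ry, rz in rad, then the opening from 0.0 (shut) to 1.0 (fully open); each row is the pose to reach, as a shift and turn from the pose commanded when the command began, along the tool's axes at that moment; what a row does not reach only later rows make up. A row lasts 1/10 s, in which the tool goes at most 0.05 m and 0.15 rad, less where a joint would pass 70% of its speed; a pose out of reach is approached as far as the arm can. The fingers move at their own pace and stop on an object; FORCE is the grip in N (left out, the last holds). Time passes only in rows, so rows that do not move let the fingers close. It prints the time, the measured TCP pose, the force, the opening and the grip force at its end.
- ctrl.state(): the state, without advancing time (a new reading comes with each control period).
- capture(name): name is "scene" or "side" or "wrist"; returns a dict with "pixels" (480x640x3 uint8, blue, green, red), "fovy" (degrees; the focal length in pixels is half the picture's height over the tangent of half this angle, whatever the lens; pixels are square), "cx", "cy" (the principal point, pixels), "position" and "rotation" of the camera in the world. Camera axes: x right, y up, looking along -z (the intrinsics and any distortion apply to the point x, -y, -z); pixel columns grow to the right and rows downward; lengths in m; the calibration is good to about 2 mm. A picture is of the moment at which its call begins. There is no depth.
- ctrl.hand_in(): hands the job in; it is judged then, once.
The state is a dict: "time": time; "joints": joint angles; "joint_vel": joint speeds; "joint_efforts": joint torques, N m; "tcp_pos": TCP position; "ee_rot": TCP orientation; "wrist_force": force on the tool from outside, world axes, zero at the start; "moment": the same for the moment, N m; "opening": opening from 0.0 (shut) to 1.0 (fully open); "grip_force": force on a finger pad.
Only numpy, scipy, OpenCV 4.12 (cv2) and the standard library are available. Lean on these libraries where they do the work, as an engineer would, in place of code of your own. Each camera call takes 0.05 s, during which the arm holds its last target. There are 200 camera calls.

### The job

Clear up the handful of loose things: put the red pencil and the blue-and-white marker in the blue tray, both paint tubes that lie loose on the table in the green tray, and stand the small yellow bottle upright in the orange tray. Everything must end lying flat (the bottle standing) on the floor of its own tray, wholly inside its walls, and the two lidded paint cups must stay where they stand.

Things in the scene. Friction and masses are not known exactly. Their poses are not given: they have to be found in the camera images.
- pencil: red pencil, lying down, 7 x 142 x 7 mm. Origin: centre of its length, on its underside as built (if it rolls, the origin turns with it, up to 4 mm off the centre line's foot). y runs along its length.
- marker: white marker pen with a blue cap, lying down, 17 x 135 x 16 mm. Origin: centre of its length, on its underside as built; the centre line lies 8 mm from it along z. y runs along its length. It can roll.
- tube_a: squeezed paint tube, white with green and orange print and a whitish cap, lying flat, 38 x 136 x 27 mm. Origin: centre of the underside; y runs along its length, x across it, z up.
- tube_b: squeezed paint tube, white with a blue cap, lying flat, 42 x 136 x 28 mm. Origin: centre of the underside; y runs along its length, x across it, z up.
- small_bottle: small yellow bottle with a pale yellow cap, standing, round, 29 mm across the body, 73 mm high. Origin: centre of the underside; z up.
- tray_blue: Blue plastic tray, fixed to the table, open on top, on a black base, 166 (x) x 186 (y) x 36 mm over all; walls 3 mm thick, the floor inside is 160 x 180 mm and lies 16 mm above the table, the walls stand 20 mm above that floor; the rounded rim is up to 1 mm proud. All three trays differ only in colour. Origin: centre of the underside; y runs along the longer side, z up.
- tray_green: Green plastic tray, fixed to the table, open on top, on a black base, 166 (x) x 186 (y) x 36 mm over all; walls 3 mm thick, the floor inside is 160 x 180 mm and lies 16 mm above the table, the walls stand 20 mm above that floor; the rounded rim is up to 1 mm proud. All three trays differ only in colour. Origin: centre of the underside; y runs along the longer side, z up.
- tray_orange: Orange plastic tray, fixed to the table, open on top, on a black base, 166 (x) x 186 (y) x 36 mm over all; walls 3 mm thick, the floor inside is 160 x 180 mm and lies 16 mm above the table, the walls stand 20 mm above that floor; the rounded rim is up to 1 mm proud. All three trays differ only in colour. Origin: centre of the underside; y runs along the longer side, z up.
- red_cup: lidded clear cup of red paint, loose, 71 mm across the rim, 55 mm high; to be left alone. Origin: centre of the underside.
- ochre_cup: lidded clear cup of ochre paint, loose, 71 mm across the rim, 55 mm high; to be left alone. Origin: centre of the underside.
Mind the look-alikes: they are no part of the job. Leave any brown look-alike of the tube_b alone.

How it is judged:
At the end, for the whole second after the job is handed in: Pencil and marker in the blue tray, tubes in the green, bottle in the orange: each origin inside the inner walls and under 34.5 mm above the tray's underside; pens and tubes level within 0.1 rad, bottle upright within 0.15 rad; all at rest (under 20 mm/s) (x of pencil in the frame of tray_blue between -0.08 and 0.08 m and y of pencil in the frame of tray_blue between -0.09 and 0.09 m and z of each of pencil, marker in the frame of tray_blue below 0.0345 m and angle between pencil's own y axis and vertical between 1.47 and 1.67 rad and linear speed of each of pencil, marker, tube_a, tube_b, small_bottle below 0.02 m/s and x of marker in the frame of tray_blue between -0.08 and 0.08 m and y of marker in the frame of tray_blue between -0.09 and 0.09 m and angle between marker's own y axis and vertical between 1.47 and 1.67 rad and x of tube_a in the frame of tray_green between -0.08 and 0.08 m and y of tube_a in the frame of tray_green between -0.09 and 0.09 m and z of each of tube_a, tube_b in the frame of tray_green below 0.0345 m and angle between tube_a's own y axis and vertical between 1.47 and 1.67 rad and x of tube_b in the frame of tray_green between -0.08 and 0.08 m and y of tube_b in the frame of tray_green between -0.09 and 0.09 m and angle between tube_b's own y axis and vertical between 1.47 and 1.67 rad and x of small_bottle in the frame of tray_orange between -0.08 and 0.08 m and y of small_bottle in the frame of tray_orange between -0.09 and 0.09 m and z of small_bottle in the frame of tray_orange below 0.0345 m and angle between small_bottle's own z axis and vertical below 0.15 rad); the robot touches nothing.
It fails at once if the red paint cup was moved more than 20 mm (distance of red_cup from where it was at the start of the episode above 0.02 m).
It fails at once if the ochre paint cup was moved more than 20 mm (distance of ochre_cup from where it was at the start of the episode above 0.02 m).
It also fails if it takes over 128 s, if anything falls off the work surface, if the arm or the gripper's body presses on something with over 40 N, if the wrist force passes 120 N, or if a joint passes its speed limit or range.

## Working session

There is one attempt and no reset: what is moved stays moved. The work goes in short steps, Python scripts to look and compute and a shell command to move; the robot and the scene stay as the last step left them, time stands still between calls to the robot, and variables do not carry over. Pictures are saved under pics/ and viewed, at most 14 in all, crops included, and the job is handed in when it is done.

```bash
mkdir -p pics
python3 - <<'E'
from rig import ctrl,capture
import cv2
for n in ["scene","side","wrist"]:
    c=capture(n); cv2.imwrite(f"pics/{n}0.png",c["pixels"])
    print(n,{k:v for k,v in c.items() if k!="pixels"})
print(ctrl.state(),ctrl.tcp_to_grasp)
E
```

```text
scene {'fovy': 52.31769808291286, 'cx': 327.5403441386346, 'cy': 231.98554301624654, 'position': array([-0.25167289, -1.29368882,  0.91642683]), 'rotation': array([ 0.46043923, -0.15248576, -0.26769441,  0.83251637])}
side {'fovy': 46.80846379929982, 'cx': 323.96344086046474, 'cy': 232.50841978196047, 'position': array([-0.17995901, -1.21885857,  1.09957552]), 'rotation': array([ 0.40492184, -0.12932723, -0.25387676,  0.86882643])}
wrist {'fovy': 69.3927466951118, 'cx': 322.24674898483704, 'cy': 242.4505071524142, 'position': array([0.17506274, 0.55251479, 0.3835165 ]), 'rotation': array([-0.10112476, -0.06514017,  0.53962936,  0.83326508])}
{'time': 0.15, 'joints': array([ 1.12897587e+00,  3.20139945e-01,  1.56534838e+00, -1.08623248e-05,
        1.25737439e+00, -1.99880840e-02]), 'joint_vel': array([-2.01755128e-04, -3.71307232e-03, -4.28623449e-03, -4.20241674e-05,
        4.78308873e-04,  3.79269930e-04]), 'joint_efforts': array([ 3.18804596e-04, -4.12774622e+01, -2.32154435e+01,  7.27593550e-02,
        4.32261277e-02, -1.10078249e-04]), 'tcp_pos': array([0.2352703 , 0.52428058, 0.21333591]), 'ee_rot': array([ 2.09354189e-01,  9.77839670e-01, -6.19361074e-04, -1.40303840e-04]), 'wrist_force': array([-0.07383289,  0.55747276,  0.18226444]), 'moment': array([ 0.0267243 , -0.02991937, -0.0025748 ]), 'grip_force': 0.0, 'opening': 1.0044579506491325} -0.0188
```

View pics/scene0.png

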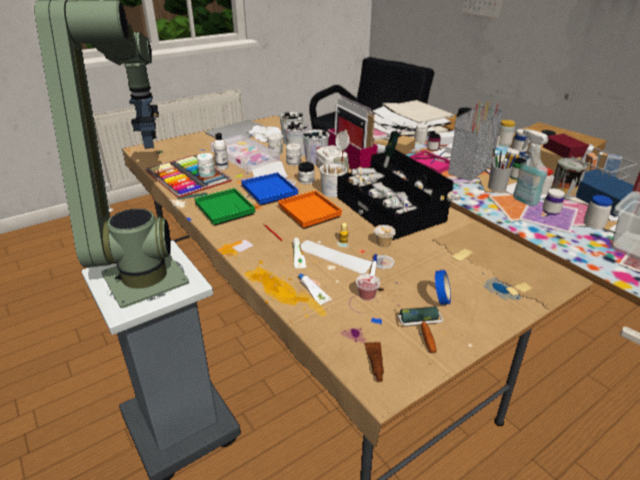

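View pics/side0.png

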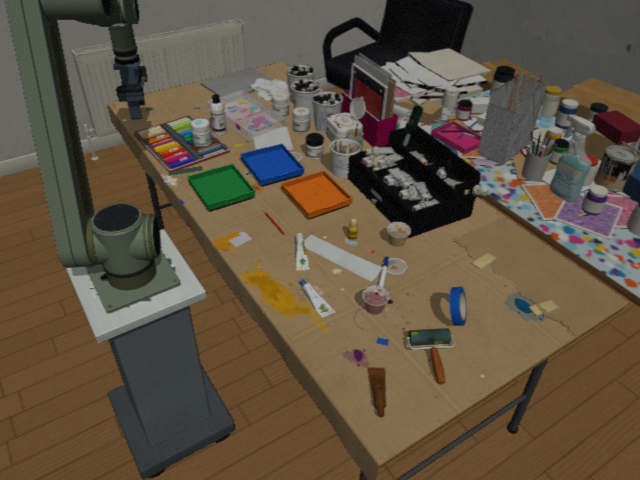

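View pics/wrist0.png

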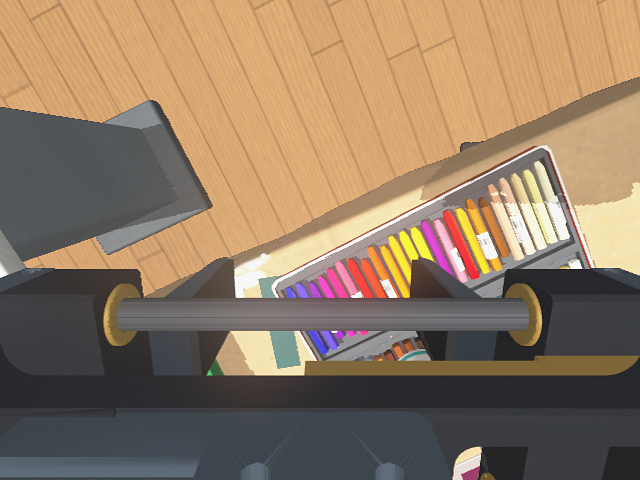

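The scene and side views show the green (side 222,187), blue (272,164) and orange (316,194) trays, with the pencil at (274,222). Tube_a is at (301,252), tube_b at (316,298) and the bottle at (353,231). The marker is at (384,270), close to the red cup at (375,298). The wrist view is over the pastel box, so it's no use yet. Next I'll enlarge the area and measure.

```bash
cat > h.py <<'E'
import numpy as np,cv2
from scipy.spatial.transform import Rotation as R
from rig import ctrl,capture
def ray(c,u,v):
    f=240/np.tan(np.radians(c["fovy"]/2))
    d=R.from_quat(c["rotation"]).apply([(u-c["cx"])/f,-(v-c["cy"])/f,-1]); return np.array(c["position"]),d
def plane(c,u,v,z):
    p,d=ray(c,u,v); return p+d*(z-p[2])/d[2]
def tri(views):   # [(c,u,v),...] least squares point
    A=np.zeros((3,3));b=np.zeros(3)
    for c,u,v in views:
        p,d=ray(c,u,v); d/=np.linalg.norm(d); M=np.eye(3)-np.outer(d,d); A+=M;b+=M@p
    return np.linalg.solve(A,b)
def proj(c,P):
    f=240/np.tan(np.radians(c["fovy"]/2))
    q=R.from_quat(c["rotation"]).inv().apply(np.array(P)-c["position"])
    return c["cx"]+f*q[0]/-q[2], c["cy"]-f*q[1]/-q[2]
def blobs(c,lo,hi,roi,amin=8):  # HSV mask in roi x0,y0,x1,y1 -> biggest contour
    m=cv2.inRange(cv2.cvtColor(c["pixels"],cv2.COLOR_BGR2HSV),lo,hi)
    k=np.zeros_like(m);k[roi[1]:roi[3],roi[0]:roi[2]]=255
    cs,_=cv2.findContours(m&k,cv2.RETR_EXTERNAL,cv2.CHAIN_APPROX_NONE)
    return max(cs,key=cv2.contourArea) if cs else None
E
python3 - <<'E'
from h import *
s,t=capture("scene"),capture("side")
cv2.imwrite("pics/crop1.png",cv2.resize(t["pixels"][150:330,220:440],None,fx=3.6,fy=3.3,interpolation=cv2.INTER_CUBIC)[:600,:800])
def corners(k):
    r=cv2.approxPolyDP(cv2.convexHull(k),6,True)[:,0]; return r
for n,lo,hi,rs,rt in [("green",(50,120,40),(75,255,255),(180,170,265,240),(170,150,265,225)),("blue",(100,130,60),(125,255,255),(235,165,305,210),(230,135,308,190)),("orange",(5,170,100),(15,255,255),(270,180,350,235),(270,165,360,225))]:
    for c,r in((s,rs),(t,rt)):
        k=blobs(c,lo,hi,r); q=corners(k); print(n,q.tolist(),[plane(c,u,v,.036)[:2].round(3).tolist() for u,v in q])
for n,lo,hi,rs,rt in [("pencil",(0,130,60),(8,255,255),(255,215,290,245),(255,205,290,240)),("bottle",(18,130,80),(32,255,255),(330,215,355,250),(340,215,365,250)),("bcap",(95,110,50),(125,255,255),(360,245,385,285),(375,250,395,285)),("tbcap",(95,110,40),(125,255,255),(290,268,312,285),(290,270,312,292))]:
    ctr=[]
    for c,r in((s,rs),(t,rt)):
        k=blobs(c,lo,hi,r)
        if k is None: print(n,None);continue
        b=cv2.minAreaRect(k); ctr.append((c,*b[0])); print(n,[round(x,1) for x in b[0]],b[1],[plane(c,*p,.004)[:2].round(3).tolist() for p in cv2.boxPoints(b)])
    if len(ctr)==2: print("  tri",tri(ctr).round(3))
E
```

```text
green [[254, 211], [214, 224], [195, 199], [235, 189]] [[0.446, 0.117], [0.288, 0.116], [0.308, 0.327], [0.47, 0.316]]
green [[232, 164], [254, 195], [208, 209], [188, 176]] [[0.468, 0.329], [0.447, 0.124], [0.29, 0.133], [0.308, 0.338]]
blue [[297, 192], [260, 203], [242, 181], [277, 173]] [[0.656, 0.154], [0.494, 0.158], [0.526, 0.364], [0.681, 0.348]]
blue [[303, 168], [260, 184], [241, 154], [281, 144]] [[0.667, 0.177], [0.493, 0.169], [0.524, 0.372], [0.682, 0.358]]
orange [[341, 214], [303, 227], [278, 201], [316, 191]] [[0.692, -0.083], [0.53, -0.079], [0.557, 0.133], [0.722, 0.118]]
orange [[324, 171], [351, 203], [308, 217], [282, 183]] [[0.719, 0.123], [0.692, -0.078], [0.536, -0.067], [0.559, 0.136]]
pencil [273.1, 232.4] (21.91879653930664, 1.9755138158798218) [[0.449, 0.051], [0.458, 0.058], [0.456, -0.059], [0.448, -0.065]]
pencil [274.1, 222.9] (26.904617309570312, 2.1636581420898438) [[0.448, 0.057], [0.456, 0.06], [0.453, -0.058], [0.446, -0.062]]
  tri [ 0.453 -0.001  0.002]
bottle [343.5, 233.5] (9.0, 17.0) [[0.605, -0.188], [0.672, -0.099], [0.699, -0.117], [0.63, -0.206]]
bottle [352.5, 232.5] (13.0, 9.0) [[0.64, -0.137], [0.664, -0.152], [0.627, -0.204], [0.604, -0.189]]
  tri [ 0.587 -0.232  0.068]
bcap [375.0, 257.5] (5.0, 2.0) [[0.652, -0.317], [0.657, -0.321], [0.638, -0.342], [0.633, -0.339]]
bcap [385.5, 261.0] (8.0, 3.0) [[0.647, -0.312], [0.655, -0.317], [0.633, -0.344], [0.626, -0.34]]
  tri [ 0.636 -0.336  0.012]
tbcap [300.5, 275.5] (2.8284268379211426, 2.8284268379211426) [[0.389, -0.267], [0.4, -0.262], [0.399, -0.274], [0.388, -0.279]]
tbcap [302.3, 281.8] (4.242640495300293, 3.535533905029297) [[0.383, -0.268], [0.394, -0.263], [0.395, -0.278], [0.384, -0.282]]
  tri [ 0.382 -0.287  0.019]
```

View pics/crop1.png

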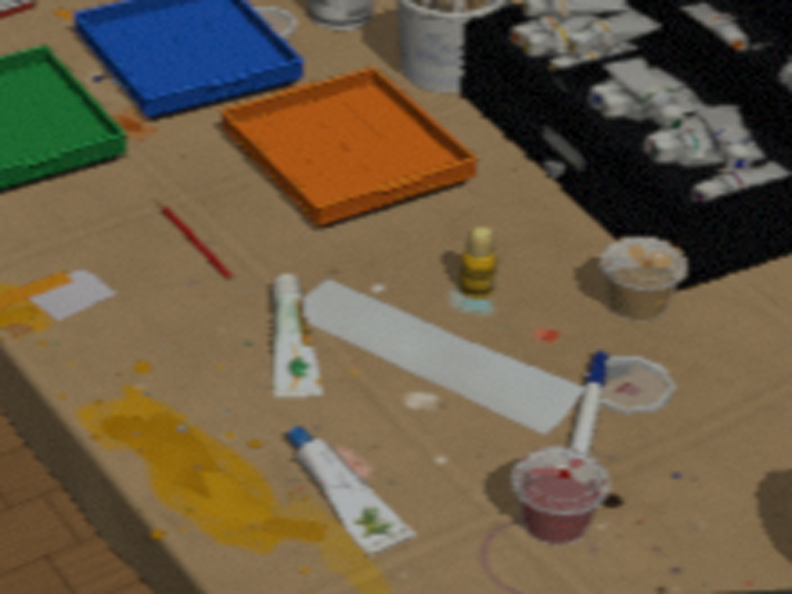

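The crop shows the pencil, both tubes, the bottle and the marker, whose lower end is hidden behind the red cup's rim. I'll turn the tool square with the world (tool x = +Y, y = +X) and take wrist views.

```bash
python3 -m inch '0 0 -.09 0 0 .7 1; 0 0 -.09 0 0 .7 1; 0 0 -.09 0 0 .7 1; 0 0 -.09 0 0 .7 1; 0 0 -.09 0 0 .7 1' 20
python3 -m inch '0 0 0 0 0 .449 1; 0 0 0 0 0 .449 1; 0 0 0 0 0 .449 1; 0 0 0 0 0 .449 1'
python3 -m inch '-.25 0.05 0 0 0 0 1; -.25 .05 0 0 0 0 1; -.25 .05 0 0 0 0 1; -.25 .05 0 0 0 0 1; -.25 .05 0 0 0 0 1'
python3 -m inch '-.23 0.08 0 0 0 0 1; -.23 .08 0 0 0 0 1; -.23 .08 0 0 0 0 1; -.23 .08 0 0 0 0 1; -.23 .08 0 0 0 0 1'
python3 - <<'E'
from h import *
c=capture("wrist");cv2.imwrite("pics/w1.png",c["pixels"]);np.save("w1.npy",c,allow_pickle=True)
s=ctrl.state();print(s["tcp_pos"],R.from_quat(s["ee_rot"]).as_matrix().round(3).tolist(),s["joints"],s["wrist_force"])
for u,v in((0,0),(640,0),(320,240),(0,240),(640,240)):print(plane(c,u,v,0))
E
```

```text
time: 0.75
tcp_pos: [0.2354, 0.5246, 0.3042]
ee_rot: [0.534, 0.845, 0.0, -0.0]
wrist_force: [0.1, -0.0, 0.1]
opening: 1.001
grip_force: 0.0
time: 1.15
tcp_pos: [0.2354, 0.5245, 0.3038]
ee_rot: [0.707, 0.707, -0.0, 0.0]
wrist_force: [-0.3, -0.5, -0.9]
opening: 0.997
grip_force: 0.0
time: 1.65
tcp_pos: [0.2843, 0.2776, 0.3039]
ee_rot: [0.705, 0.709, 0.0, 0.0]
wrist_force: [0.2, -0.2, 0.4]
opening: 1.0
grip_force: 0.0
time: 2.15
tcp_pos: [0.3646, 0.0472, 0.3042]
ee_rot: [0.706, 0.708, 0.0, 0.0]
wrist_force: [0.9, -0.2, -0.0]
opening: 0.997
grip_force: 0.0
[0.36652263 0.04159736 0.30410853] [[0.003, 1.0, 0.002], [1.0, -0.003, -0.006], [-0.006, 0.002, -1.0]] [ 0.08759084 -0.06696048  1.79701294 -0.00641419  1.40967473  0.09180133] [ 0.47677352 -2.19932614 -0.25979447]
[-2.19340419e-02  2.97402355e-01 -5.55111512e-17]
[0.74823305 0.30054324 0.        ]
[0.36300355 0.00214749 0.        ]
[-0.0863021   0.00090596  0.        ]
[0.81410502 0.00339398 0.        ]
```

View pics/w1.png

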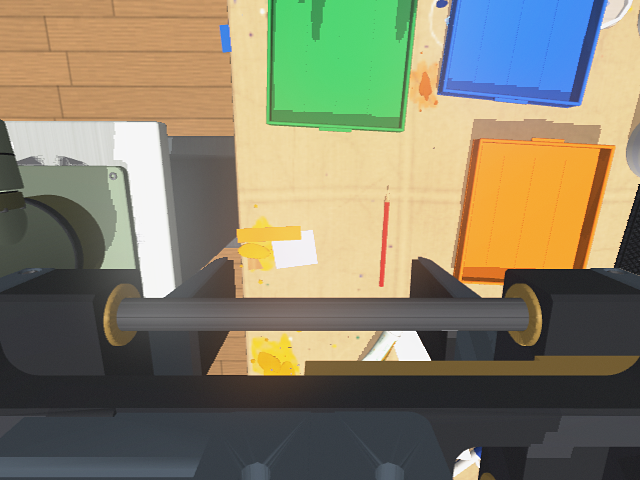

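This wrist view shows the pencil at (385,245), plus the green, blue and orange trays. Next I'll move toward −y for the tubes, marker, cups and bottle, taking two wrist views.

```bash
python3 -m inch '-.25 0.08 0 0 0 0 1; -.25 .08 0 0 0 0 1; -.25 .08 0 0 0 0 1; -.25 .08 0 0 0 0 1; -.25 .08 0 0 0 0 1; -.25 .08 0 0 0 0 1' ; python3 -m inch '-.25 0.08 0 0 0 0 1; -.25 .08 0 0 0 0 1; -.25 .08 0 0 0 0 1; -.25 .08 0 0 0 0 1; -.25 .08 0 0 0 0 1'
python3 - <<'E'
from h import *
c=capture("wrist");cv2.imwrite("pics/w2.png",c["pixels"]);np.save("w2.npy",c,allow_pickle=True)
print(c["position"])
E
python3 -m inch '-.2 0.05 0 0 0 0 1; -.2 .05 0 0 0 0 1; -.2 .05 0 0 0 0 1; -.2 .05 0 0 0 0 1; -.2 .05 0 0 0 0 1'
python3 - <<'E'
from h import *
c=capture("wrist");cv2.imwrite("pics/w3.png",c["pixels"]);np.save("w3.npy",c,allow_pickle=True)
s=ctrl.state();print(c["position"],s["tcp_pos"],R.from_quat(s["ee_rot"]).as_matrix().round(3).tolist(),s["joints"],s["wrist_force"])
E
```

```text
time: 2.7
tcp_pos: [0.4409, -0.1904, 0.304]
ee_rot: [0.706, 0.708, 0.0, 0.0]
wrist_force: [0.9, 0.7, 0.6]
opening: 0.998
grip_force: 0.0
[ 0.44123549 -0.1229921   0.47435756]
time: 3.25
tcp_pos: [0.4913, -0.393, 0.3017]
ee_rot: [0.707, 0.707, -0.001, -0.0]
wrist_force: [0.1, 0.2, -0.2]
opening: 0.999
grip_force: 0.0
[ 0.49223617 -0.32539108  0.47197396] [ 0.49103362 -0.391288    0.30201244] [[0.0, 1.0, -0.002], [1.0, -0.0, 0.001], [0.001, -0.002, -1.0]] [-6.90898043e-01  3.70233323e-01  1.27061858e+00 -4.61029586e-04
  1.50246508e+00 -6.90435679e-01] [ 0.20122914 -1.50172844 -0.5833439 ]Traceback (most recent call last):
ValueError: 1 to 5 rows of numbers within range
```

View pics/w2.png

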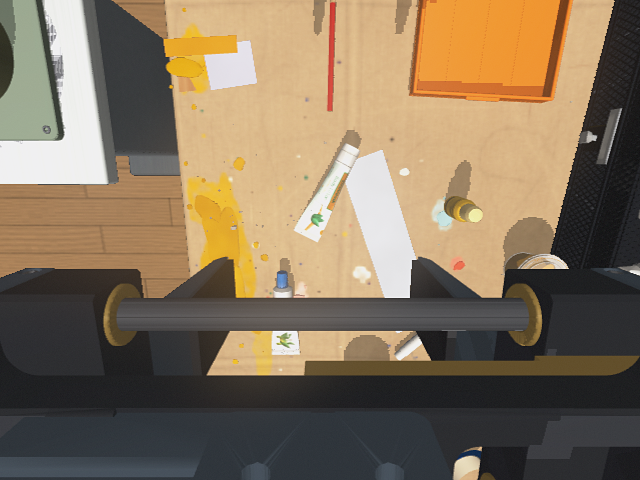

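View pics/w3.png

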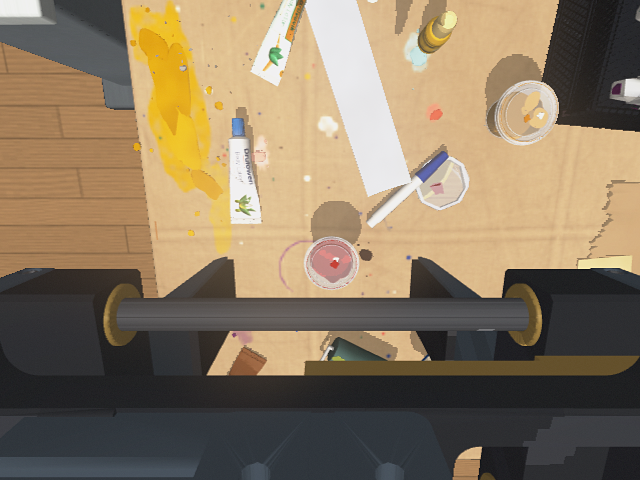

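In w3 the marker runs (371,222)–(447,155), its cap near a flat clear lid. Tube_b runs (238,120)–(250,222), with the red cup at (331,263) and the ochre cup at (526,112). In w2 tube_a runs cap (350,147) to (307,235), the bottle cap is at (475,214), and the pencil at (331,5–110). Now I'll work out positions.

```bash
cat > m.py <<'E'
from h import *
w1,w2,w3=[np.load(f"w{i}.npy",allow_pickle=True).item() for i in(1,2,3)]
s,t=capture("scene"),capture("side")
def axis(c,lo,hi,roi,z,n):
    k=blobs(c,lo,hi,roi); b=cv2.minAreaRect(k); p=cv2.boxPoints(b)
    e=[(p[i]+p[(i+1)%4])/2 for i in range(4)]
    e=[e[0],e[2]] if np.hypot(*(e[0]-e[2]))>np.hypot(*(e[1]-e[3])) else [e[1],e[3]]
    P=[plane(c,*q,z)[:2] for q in e]; d=P[0]-P[1]
    print(n,"px",np.round(e,0).tolist(),"ends",np.round(P,4).tolist(),"mid",np.round((P[0]+P[1])/2,4),"len",np.hypot(*d).round(3),"deg",np.degrees(np.arctan2(d[1],d[0])).round(1)); return (P[0]+P[1])/2
if __name__=="__main__":
    red=((0,130,80),(8,255,255)); 
    axis(w1,*red,(370,180,400,285+5),.004,"pencil w1"); 
    print("pencil end tri w1,static?", tri([(w1,*cv2.minAreaRect(blobs(w1,*red,(370,180,400,295)))[0]),(s,273.1,232.4),(t,274.1,222.9)]).round(4))
    print("tube_a end corner tri",tri([(w2,296,231),(w3,252,70)]).round(4),tri([(w2,319,241),(w3,277,83)]).round(4))
    print("tube_a capend",plane(w2,351,146,.012).round(4),"flat end",plane(w2,307,237,.004).round(4),plane(w3,264.5,77,.004).round(4))
    print("tube_b capend",plane(w3,237,118,.012).round(4),"flat end",plane(w3,246,222.5,.004).round(4))
    cap=blobs(w3,(95,60,40),(130,255,255),(225,110,250,140));cc=cv2.minAreaRect(cap)[0]
    print("tube_b cap tri",cc,tri([(w3,*cc),(s,300.5,275.5),(t,302.3,281.8)]).round(4))
    cap=blobs(w3,(105,60,40),(135,255,255),(405,145,455,195));b=cv2.minAreaRect(cap);print("marker cap px",b)
    print("marker cap tri",tri([(w3,*b[0]),(s,375,257.5),(t,385.5,261)]).round(4))
    print("marker ends",plane(w3,447,155,.009).round(4),plane(w3,371,222,.008).round(4))
    ye=((18,100,80),(35,255,255))
    for c,r in((w2,(440,190,490,230)),(w3,(410,5,460,60))):
        k=blobs(c,*ye,r);print("bottle",cv2.boundingRect(k),cv2.minAreaRect(k))
    print("bottle cap tri",tri([(w2,475,214.5),(w3,450.5,18)]).round(4))
    print("redcup rim",plane(w3,331.5,263,.055).round(4),"ochre",plane(w3,527,112,.055).round(4))
    for n,lo,hi,c,r in[("orange",(5,150,80),(20,255,255),w1,(440,120,640,300)),("blue",(100,120,50),(125,255,255),w1,(430,0,620,120)),("green",(55,120,40),(80,255,255),w1,(255,0,430,140))]:
        q=cv2.approxPolyDP(cv2.convexHull(blobs(c,lo,hi,r)),5,True)[:,0];print(n,q.tolist(),[plane(c,u,v,.036)[:2].round(3).tolist() for u,v in q])
E
python3 m.py
```

```text
pencil w1 px [[387.0, 202.0], [381.0, 286.0]] ends [[0.4534, 0.0566], [0.451, -0.0649]] mid [ 0.4522 -0.0042] len 0.122 deg 88.9
pencil end tri w1,static? [ 0.4522 -0.0025  0.0032]
tube_a end corner tri [ 0.4059 -0.221   0.0078] [ 0.4368 -0.2354  0.0069]
tube_a capend [ 0.4788 -0.1082  0.012 ] flat end [ 0.4211 -0.2302  0.004 ] [ 0.4202 -0.2282  0.004 ]
tube_b capend [ 0.3849 -0.2773  0.012 ] flat end [ 0.3874 -0.412   0.004 ]
tube_b cap tri (237.5, 126.5) [ 0.3842 -0.2861  0.0173]
marker cap px ((433.0849304199219, 165.96189880371094), (9.949785232543945, 36.56105041503906), 47.38594055175781)
marker cap tri [ 0.6357 -0.3363  0.0118]
marker ends [ 0.6535 -0.3225  0.009 ] [ 0.5581 -0.4107  0.008 ]
bottle (444, 196, 39, 27) ((461.9000244140625, 209.1999969482422), (37.56594467163086, 23.702320098876953), 26.56505012512207)
bottle (418, 11, 38, 43) ((435.75006103515625, 32.75001525878906), (26.16295051574707, 45.25482940673828), 45.0)
bottle cap tri [ 0.6225 -0.187   0.0716]
redcup rim [ 0.5036 -0.4543  0.055 ] ochre [ 0.7241 -0.2756  0.055 ]
orange [[614, 145], [585, 268], [503, 284], [461, 282], [453, 275], [474, 139]] [[0.722, 0.131], [0.715, -0.027], [0.609, -0.049], [0.552, -0.047], [0.541, -0.037], [0.55, 0.137]]
blue [[607, 0], [579, 105], [443, 94], [452, 0]] [[0.682, 0.286], [0.671, 0.177], [0.508, 0.188], [0.51, 0.286]]
green [[411, 0], [402, 130], [267, 123], [268, 0]] [[0.464, 0.285], [0.462, 0.147], [0.299, 0.155], [0.305, 0.285]]
```

The marker comes first: midpoint (0.606,−0.367), direction 42.8°. The tool needs to turn +0.824 about its z.

```bash
cat > g.py <<'E'
# python3 g.py x y z azimuth_deg : shift in tool axes and turn to reach TCP pose (tool down, tool x at azimuth)
import sys; from h import *
s=ctrl.state(); M=R.from_quat(s["ee_rot"]); x,y,z,a=map(float,sys.argv[1:5])
d=M.inv().apply(np.array([x,y,z])-s["tcp_pos"]); a=np.radians(a)
G=R.from_matrix(np.array([[np.cos(a),np.sin(a),0],[np.sin(a),-np.cos(a),0],[0,0,-1]]))
print("GO",d.round(4),(M.inv()*G).as_rotvec().round(3),"tcp",s["tcp_pos"].round(4),"j",s["joints"].round(2),"F",s["wrist_force"].round(1),"open",round(s["opening"],3),"grip",round(s["grip_force"],1))
E
python3 -m inch '.024 .115 .15 0 0 .75 .6; .024 .115 .15 0 0 .75 .6; .024 .115 .15 0 0 .75 .6; .024 .115 .15 0 0 .75 .6; .024 .115 .15 0 0 .75 .6'
python3 -m inch '0 0 .07 0 0 .074 .6; 0 0 .07 0 0 .074 .6; 0 0 .07 0 0 .074 .6;  0 0 .07 0 0 .074 .6'
python3 g.py .606 -.367 .004 42.8
```

```text
time: 3.9
tcp_pos: [0.6059, -0.3593, 0.1481]
ee_rot: [0.917, 0.399, -0.002, -0.004]
wrist_force: [0.5, 0.4, 0.8]
opening: 0.606
grip_force: 0.0
time: 4.3
tcp_pos: [0.6062, -0.3634, 0.0854]
ee_rot: [0.931, 0.366, 0.001, 0.0]
wrist_force: [-0.4, -0.1, 0.8]
opening: 0.6
grip_force: 0.0
GO [-0.0026  0.0024  0.0814] [ 0.001 -0.001  0.002] tcp [ 0.6062 -0.3634  0.0854] j [-0.56  0.61  1.4   0.    1.12  0.27] F [-0.4 -0.1  0.8] open 0.6 grip 0.0
```

```bash
python3 -m inch '-.003 .002 .04 0 0 0 .6; -.003 .002 .07 0 0 0 .6; -.003 .002 .08 0 0 0 .6; -.003 .002 .08 0 0 0 .6'
python3 -m inch '0 0 0 0 0 0 0; 0 0 0 0 0 0 0; 0 0 0 0 0 0 0; 0 0 0 0 0 0 0; 0 0 0 0 0 0 0' 20
python3 -m inch '0 0 0 0 0 0 0; 0 0 0 0 0 0 0; 0 0 -.05 0 0 0 0; 0 0 -.1 0 0 0 0; 0 0 -.12 0 0 0 0'
python3 - <<'E'
from h import *
a,b=capture("wrist")["pixels"],capture("side")["pixels"]
cv2.imwrite("pics/m1.png",np.hstack([cv2.resize(a,(400,300)),cv2.resize(b[180:330,300:500],(400,300))]))
E
```

```text
time: 4.7
tcp_pos: [0.605, -0.3678, 0.0044]
ee_rot: [0.931, 0.365, 0.0, -0.0]
wrist_force: [0.3, -0.3, -0.5]
opening: 0.603
grip_force: 0.0
time: 5.2
tcp_pos: [0.605, -0.3682, 0.0044]
ee_rot: [0.931, 0.365, 0.0, 0.0]
wrist_force: [1.0, 0.1, -1.0]
opening: 0.191
grip_force: 0.0
time: 5.7
tcp_pos: [0.6069, -0.3694, 0.1294]
ee_rot: [0.931, 0.365, 0.003, 0.003]
wrist_force: [-0.2, 0.1, 0.1]
opening: 0.169
grip_force: 20.0
```

View pics/m1.png

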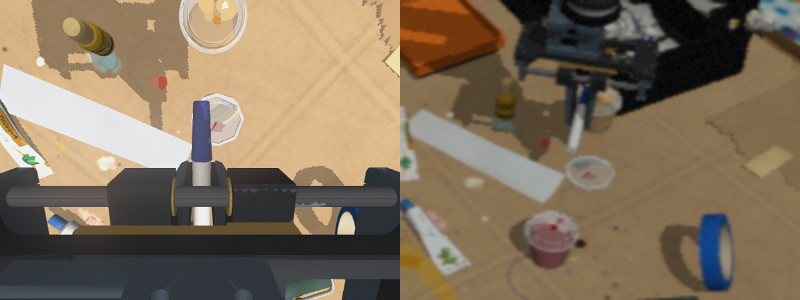

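The marker is held between the pads, with the opening at 0.169. Now to the trays; I'll take a wrist view of all of them on the way.

```bash
python3 g.py .5 .11 .28 83; python3 -c "
from h import *
t=capture('side');s=capture('scene')
print(plane(t,345,176,0),plane(t,331,176,0),plane(t,360,176,0), plane(t,314,156,0))"
```

```text
GO [ 0.2476 -0.4231 -0.1544] [ 0.009  0.001 -0.702] tcp [ 0.6068 -0.3694  0.1285] j [-0.56  0.58  1.35  0.    1.2   0.26] F [ 0.5 -0.9  0.1] open 0.165 grip 20.0
[0.79558044 0.1029672  0.        ] [0.7532116  0.12889059 0.        ] [0.84105685 0.07514243 0.        ] [0.77282377 0.27256003 0.        ]
```

```bash
python3 -m inch '0 -.05 -.1 0 0 -.15 0; .05 -.1 -.15 0 0 -.3 0; .08 -.15 -.15 0 0 -.45 0; .1 -.2 -.15 0 0 -.6 0; .12 -.24 -.15 0 0 -.7 0'
python3 g.py .5 .11 .28 83
```

```text
time: 6.4
tcp_pos: [0.5493, -0.1823, 0.2563]
ee_rot: [0.748, 0.663, -0.001, -0.001]
wrist_force: [0.7, -0.2, 0.3]
opening: 0.165
grip_force: 20.0
GO [ 0.2843 -0.0839 -0.0233] [-0.003 -0.001  0.002] tcp [ 0.5493 -0.1823  0.2563] j [-0.34  0.3   1.48  0.    1.36 -0.22] F [ 0.7 -0.2  0.3] open 0.165 grip 20.0
```

```bash
python3 -m inch '.24 -.07 -.02 0 0 0 0; .24 -.07 -.02 0 0 0 0; .24 -.07 -.02 0 0 0 0; .24 -.07 -.02 0 0 0 0; .24 -.07 -.02 0 0 0 0'
python3 -m inch '.02 0 0 0 0 0 0; .02 0 0 0 0 0 0; .02 0 0 0 0 0 0'
python3 - <<'E'
from h import *
c=capture("wrist");cv2.imwrite("pics/w4.png",c["pixels"]);np.save("w4.npy",c,allow_pickle=True);print(c["position"])
E
python3 g.py .56 .26 .1 83
```

```text
time: 6.9
tcp_pos: [0.5089, 0.0639, 0.2752]
ee_rot: [0.75, 0.662, -0.002, -0.001]
wrist_force: [0.6, -0.0, -0.5]
opening: 0.167
grip_force: 20.0
time: 7.2
tcp_pos: [0.5123, 0.0818, 0.2755]
ee_rot: [0.749, 0.662, -0.002, -0.001]
wrist_force: [0.4, 0.4, -0.5]
opening: 0.164
grip_force: 20.0
[0.52182489 0.14897602 0.44575952]
GO [0.1836 0.0255 0.1756] [-0.003  0.001 -0.002] tcp [0.5125 0.0812 0.2759] j [ 0.14  0.2   1.58 -0.    1.37  0.26] F [ 0.7 -0.7 -0.1] open 0.166 grip 20.0
```

View pics/w4.png

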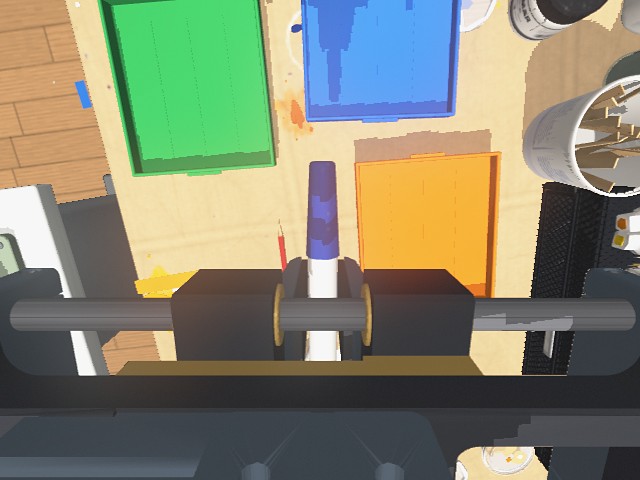

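Run:
```python
from h import *
c=np.load("w4.npy",allow_pickle=True).item()
L=lambda u,v:plane(c,u,v,.036)[:2]
for n,(a,b,ux) in {"blue":((305,120),(456,117),1),"green":((133,173),(275,164),1),"orange":((356,162),(500,153),-1)}.items():
    A,B=L(*a),L(*b); d=B-A; w=np.hypot(*d); u=d/w; nrm=np.array([-u[1],u[0]])*ux
    print(n,A.round(4),B.round(4),"w",w.round(4),"deg",np.degrees(np.arctan2(u[1],u[0])).round(1),"centre",((A+B)/2+nrm*.093).round(4))
print(L(103,0),L(265,0),L(302,0),L(460,0),L(493,296))
s=ctrl.state();M=R.from_quat(s["ee_rot"])
for l in(.055,.065,.075):
  for z in(-.03,-.02,-.01,0,.01): print(l,z,np.round(proj(c,s["tcp_pos"]+M.apply([l,0,z])),0),end=" ")
```

```text
blue [0.5064 0.1914] [0.6742 0.1739] w 0.1687 deg -6.0 centre [0.6    0.2752]
green [0.3002 0.1581] [0.4656 0.148 ] w 0.1657 deg -3.5 centre [0.3886 0.2459]
orange [0.5585 0.1388] [0.7228 0.1287] w 0.1646 deg -3.5 centre [0.6349 0.0409]
[0.31371839 0.33441975] [0.48099962 0.31360014] [0.51914969 0.30885204] [0.68182644 0.2886055 ] [ 0.71392333 -0.04652132]
0.055 -0.03 [321. 191.] 0.055 -0.02 [321. 189.] 0.055 -0.01 [321. 187.] 0.055 0 [322. 186.] 0.055 0.01 [322. 184.] 0.065 -0.03 [321. 166.] 0.065 -0.02 [321. 165.] 0.065 -0.01 [321. 165.] 0.065 0 [322. 164.] 0.065 0.01 [322. 164.] 0.075 -0.03 [321. 139.] 0.075 -0.02 [321. 141.] 0.075 -0.01 [322. 142.] 0.075 0 [322. 143.] 0.075 0.01 [322. 144.]
```

```bash
python3 -m inch '.05 .01 0 0 0 0 0; .1 .015 .03 0 0 0 0; .15 .02 .06 0 0 0 0; .2 .024 .09 0 0 0 0; .202 .0255 .13 0 0 -.017 0'
python3 -m inch '0 0 .03 0 0 0 0; 0 0 .03 0 0 0 0; 0 0 .03 0 0 0 0'
python3 g.py .564 .278 .0215 84
```

```text
time: 7.75
tcp_pos: [0.565, 0.2778, 0.1561]
ee_rot: [0.744, 0.668, 0.003, 0.001]
wrist_force: [1.0, -0.8, 0.6]
opening: 0.166
grip_force: 20.0
time: 8.05
tcp_pos: [0.5629, 0.2743, 0.1256]
ee_rot: [0.745, 0.668, -0.001, -0.0]
wrist_force: [-0.0, -0.2, 1.4]
opening: 0.163
grip_force: 20.0
GO [0.0039 0.0008 0.1041] [-0.001  0.001 -0.004] tcp [0.5629 0.2743 0.1256] j [ 0.44  0.46  1.57 -0.    1.11  0.54] F [-0.  -0.2  1.4] open 0.163 grip 20.0
```

```bash
python3 -m inch '.004 .001 .045 0 0 0 0; .004 .001 .085 0 0 0 0; .004 .001 .1 0 0 0 0; .004 .001 .103 0 0 0 0; .004 .001 .103 0 0 0 0'
python3 -m inch '0 0 0.001 0 0 0 .2; 0 0 .001 0 0 0 .3; 0 0 .001 0 0 0 .3; 0 0 .001 0 0 0 .3'
python3 -m inch '0 0 -.03 0 0 0 .3; 0 0 -.08 0 0 0 .3; 0 0 -.13 0 0 0 .6; -.05 0 -.17 0 0 0 .6; -.1 0 -.18 0 0 0 .6'
python3 - <<'E'
from h import *
c=capture("wrist");cv2.imwrite("pics/w5.png",c["pixels"])
E
python3 g.py .452 -.003 .1 89
```

```text
time: 8.55
tcp_pos: [0.5655, 0.2794, 0.0247]
ee_rot: [0.744, 0.668, 0.002, 0.001]
wrist_force: [0.7, -0.9, 0.2]
opening: 0.168
grip_force: 20.0
time: 8.95
tcp_pos: [0.5641, 0.2798, 0.0224]
ee_rot: [0.744, 0.668, 0.001, 0.0]
wrist_force: [0.3, -0.5, -1.3]
opening: 0.302
grip_force: 0.0
time: 9.45
tcp_pos: [0.5561, 0.1943, 0.2017]
ee_rot: [0.743, 0.67, 0.004, 0.001]
wrist_force: [0.5, -0.6, 0.9]
opening: 0.533
grip_force: 0.0
GO [-0.1989 -0.0827  0.103 ] [ 0.007  0.004 -0.091] tcp [0.555  0.1863 0.2029] j [ 0.31  0.34  1.56 -0.01  1.23  0.42] F [-1.4 -6.2  1.2] open 0.573 grip 0.0
```

View pics/w5.png

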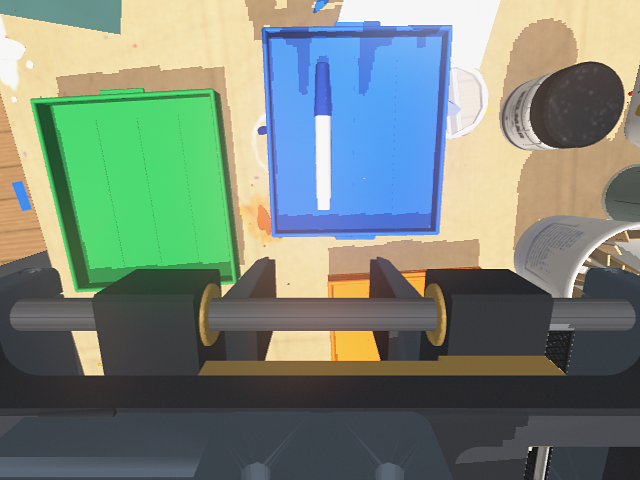

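The marker is lying flat in the blue tray (321,60–210), clear of the walls. Next is the pencil: grasp at (0.4525, 0.005), az 89°.

```bash
python3 -m inch '-.05 -.02 .02 0 0 -.09 .5; -.09 -.04 .04 0 0 -.09 .5; -.13 -.06 .06 0 0 -.09 .5; -.16 -.08 .08 0 0 -.09 .5; -.185 -.08 .1 0 0 -.09 .5'
python3 -m inch '0 0 .03 0 0 0 .4; 0 0 .03 0 0 0 .4; 0 0 .03 0 0 0 .4'
python3 g.py .4525 .005 .0025 89
```

```text
time: 10.0
tcp_pos: [0.4512, 0.0165, 0.0967]
ee_rot: [0.713, 0.701, -0.001, -0.001]
wrist_force: [0.2, -0.5, -0.1]
opening: 0.502
grip_force: 0.0
time: 10.3
tcp_pos: [0.4554, 0.018, 0.0678]
ee_rot: [0.713, 0.701, -0.0, -0.0]
wrist_force: [-0.8, 0.5, -0.3]
opening: 0.397
grip_force: 0.0
GO [-0.0131 -0.0026  0.0653] [-0. -0.  0.] tcp [0.4554 0.018  0.0678] j [0.01 0.29 2.04 0.   0.82 0.03] F [-0.8  0.5 -0.3] open 0.397 grip 0.0
```

```bash
python3 -m inch '-.013 -.0025 .035 0 0 0 .4; -.013 -.0025 .06 0 0 0 .4; -.013 -.0025 .065 0 0 0 .4; -.013 -.0025 .065 0 0 0 .4'
python3 -m inch '0 0 0 0 0 0 0; 0 0 0 0 0 0 0; 0 0 0 0 0 0 0; 0 0 0 0 0 0 0; 0 0 0 0 0 0 0' 15
python3 -m inch '0 0 0 0 0 0 0; 0 0 -.03 0 0 0 0; 0 0 -.08 0 0 0 0; 0 0 -.12 0 0 0 0; 0 0 -.12 0 0 0 0'
python3 - <<'E'
from h import *
c=capture("wrist");cv2.imwrite("pics/w6.png",c["pixels"])
E
python3 g.py .623 .272 .15 84
```

```text
time: 10.7
tcp_pos: [0.4533, 0.0054, 0.0032]
ee_rot: [0.713, 0.701, 0.0, 0.0]
wrist_force: [-0.2, 0.0, -0.2]
opening: 0.401
grip_force: 0.0
time: 11.2
tcp_pos: [0.4528, 0.0049, 0.0031]
ee_rot: [0.713, 0.701, 0.0, 0.0]
wrist_force: [-1.0, 0.8, 3.6]
opening: 0.064
grip_force: 14.9
time: 11.7
tcp_pos: [0.4563, 0.0048, 0.1275]
ee_rot: [0.713, 0.701, 0.004, 0.004]
wrist_force: [0.6, 0.5, 0.1]
opening: 0.064
grip_force: 14.7
GO [ 0.27    0.1643 -0.024 ] [ 0.006 -0.     0.088] tcp [0.4543 0.0048 0.125 ] j [-0.01  0.21  1.97  0.    0.96  0.  ] F [-0.3 -0.7 -0.2] open 0.069 grip 14.7
```

View pics/w6.png

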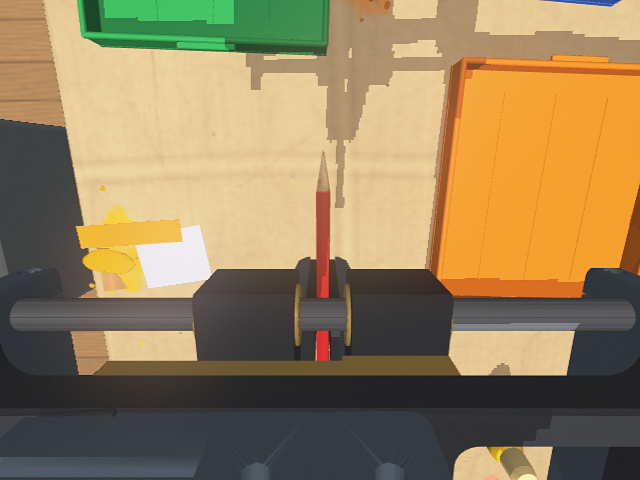

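The pencil is held at its middle, tip at (323,151). Next it goes in the blue tray at tray x = +25 mm.

```bash
python3 -m inch '.05 .03 -.02 0 0 .05 0; .09 .06 -.024 0 0 .09 0; .13 .09 -.024 0 0 .09 0; .17 .12 -.024 0 0 .09 0; .21 .145 -.024 0 0 .09 0'
python3 -m inch '.03 .01 0 0 0 0 0; .06 .02 0 0 0 0 0; .06 .02 .03 0 0 0 0; .06 .02 .03 0 0 0 0'
python3 g.py .624 .271 .0205 84
```

```text
time: 12.25
tcp_pos: [0.5965, 0.2066, 0.1444]
ee_rot: [0.744, 0.668, -0.002, -0.001]
wrist_force: [0.4, -0.1, -0.0]
opening: 0.062
grip_force: 14.7
time: 12.65
tcp_pos: [0.6191, 0.2622, 0.1101]
ee_rot: [0.743, 0.669, -0.006, -0.002]
wrist_force: [-0.7, -0.5, -0.6]
opening: 0.065
grip_force: 14.7
GO [0.0098 0.0049 0.0895] [-0.011  0.006 -0.001] tcp [0.6191 0.2622 0.1101] j [ 0.38  0.55  1.46 -0.    1.15  0.49] F [-0.7 -0.5 -0.6] open 0.065 grip 14.7
```

```bash
python3 -m inch '.009 .005 .03 0 0 0 0; .009 .005 .06 0 0 0 0; .009 .005 .06 0 0 0 0; .009 .005 .06 0 0 0 0'
python3 g.py .624 .271 .0205 84
```

```text
time: 13.05
tcp_pos: [0.6281, 0.2705, 0.0565]
ee_rot: [0.744, 0.668, -0.001, -0.0]
wrist_force: [-0.2, -0.8, 0.1]
opening: 0.069
grip_force: 14.7
GO [ 0.0001 -0.004   0.036 ] [-0.002  0.001 -0.003] tcp [0.6281 0.2705 0.0565] j [ 0.39  0.61  1.5  -0.    1.04  0.5 ] F [-0.2 -0.8  0.1] open 0.069 grip 14.7
```

```bash
python3 -m inch '0 -.004 .025 0 0 0 0; 0 -.004 .036 0 0 0 0; 0 -.004 .036 0 0 0 0; 0 -.004 .036 0 0 0 .2; 0 -.004 .036 0 0 0 .2'
python3 -m inch '0 0 0 0 0 0 .2; 0 0 -.03 0 0 0 .2; 0 0 -.08 0 0 0 .2; 0 0 -.13 0 0 0 .6; -.05 -.02 -.17 0 0 0 .6'
python3 -m inch '-.05 0 0 0 0 0 .6; -.1 0 0 0 0 0 .6; -.1 0 0 0 0 0 .6'
python3 - <<'E'
from h import *
c=capture("wrist");np.save("w7.npy",c,allow_pickle=True);cv2.imwrite("pics/w7.png",c["pixels"])
E
python3 g.py .454 -.16 .12 64.3
```

```text
time: 13.55
tcp_pos: [0.6256, 0.272, 0.0222]
ee_rot: [0.744, 0.668, 0.001, 0.0]
wrist_force: [-0.3, -0.2, -0.2]
opening: 0.187
grip_force: 0.0
time: 14.05
tcp_pos: [0.609, 0.2396, 0.1853]
ee_rot: [0.743, 0.669, 0.005, 0.001]
wrist_force: [-0.6, -0.7, 1.3]
opening: 0.344
grip_force: 0.0
time: 14.35
tcp_pos: [0.5943, 0.1316, 0.1818]
ee_rot: [0.746, 0.666, -0.0, 0.001]
wrist_force: [0.4, 0.4, 0.4]
opening: 0.586
grip_force: 0.0
GO [-0.3082 -0.1075  0.0613] [ 0.001 -0.001  0.337] tcp [0.5949 0.1343 0.1816] j [ 0.2   0.39  1.53 -0.    1.21  0.31] F [ 0.6  0.2 -0.3] open 0.6 grip 0.0
```

View pics/w7.png

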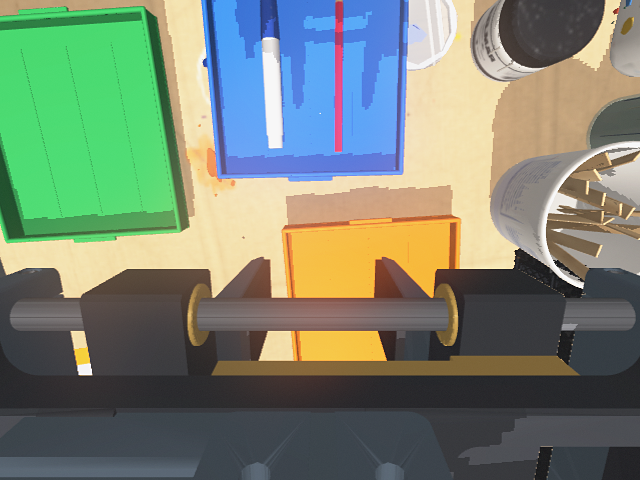

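The pencil (339, ends by 151) and marker both lie in the blue tray. Next is tube_a: az 64.3°, grasp at (0.454,−0.160).

```bash
python3 -m inch '-.05 -.015 0 0 0 .1 .6; -.1 -.03 0 0 0 .2 .6; -.15 -.05 0 0 0 .3 .6; -.19 -.07 0 0 0 .337 .6; -.23 -.09 .02 0 0 .337 .6'
python3 -m inch '-.04 0.01 0 0 0 0 .6; -.07 .01 .03 0 0 0 .6;  -.07 .01 .03 0 0 0 .6'
python3 g.py .454 -.16 .004 64.3
```

```text
time: 14.9
tcp_pos: [0.4835, -0.0819, 0.1632]
ee_rot: [0.845, 0.534, 0.003, 0.002]
wrist_force: [1.0, -1.1, -0.1]
opening: 0.602
grip_force: 0.0
time: 15.2
tcp_pos: [0.4582, -0.1495, 0.1286]
ee_rot: [0.846, 0.533, -0.002, -0.002]
wrist_force: [-0.5, 1.0, -0.4]
opening: 0.602
grip_force: 0.0
GO [-0.0111  0.0015  0.1246] [-0.006  0.001  0.002] tcp [ 0.4582 -0.1495  0.1286] j [-0.34  0.25  1.9  -0.    1.    0.11] F [-0.5  1.  -0.4] open 0.602 grip 0.0
```

```bash
python3 -m inch '-.011 .0015 .045 0 0 0 .6; -.011 .0015 .09 0 0 0 .6; -.011 .0015 .115 0 0 0 .6; -.011 .0015 .124 0 0 0 .6; -.011 .0015 .124 0 0 0 .6'
python3 -m inch '0 0 0 0 0 0 0; 0 0 0 0 0 0 0; 0 0 0 0 0 0 0; 0 0 0 0 0 0 0; 0 0 0 0 0 0 0' 20
python3 -m inch '0 0 0 0 0 0 0; 0 0 -.03 0 0 0 0; 0 0 -.08 0 0 0 0; 0 0 -.12 0 0 0 0; 0 0 -.13 0 0 0 0'
python3 g.py .35 .248 .14 85.5
```

```text
time: 15.7
tcp_pos: [0.4581, -0.1581, 0.0066]
ee_rot: [0.845, 0.535, -0.0, -0.001]
wrist_force: [0.7, 0.6, 0.3]
opening: 0.599
grip_force: 0.0
time: 16.2
tcp_pos: [0.4583, -0.1593, 0.0081]
ee_rot: [0.846, 0.534, 0.001, 0.001]
wrist_force: [-0.9, 0.6, 6.6]
opening: 0.312
grip_force: 19.9
time: 16.7
tcp_pos: [0.4599, -0.1601, 0.1416]
ee_rot: [0.845, 0.534, 0.003, 0.004]
wrist_force: [0.7, -1.7, -0.1]
opening: 0.314
grip_force: 19.9
GO [ 0.3213 -0.2746 -0.0007] [ 0.009  0.001 -0.366] tcp [ 0.4599 -0.1601  0.1416] j [-0.36  0.24  1.88  0.    1.02  0.09] F [ 0.7 -1.7 -0.1] open 0.314 grip 19.9
```

```bash
python3 -m inch '.03 -.03 0 0 0 -.1 0; .06 -.06 0 0 0 -.2 0; .1 -.09 0 0 0 -.3 0; .14 -.12 0 0 0 -.366 0; .17 -.15 0 0 0 -.366 0'
python3 -m inch '.05 0 0 0 0 0 0; .1 -.005 0 0 0 0 0; .15 -.01 0 0 0 0 0; .17 -.01 0 0 0 0 0; .17 -.01 0 0 0 0 0'
python3 g.py .351 .26 .05 85.5
```

```text
time: 17.2
tcp_pos: [0.394, 0.0607, 0.1365]
ee_rot: [0.734, 0.679, -0.0, -0.0]
wrist_force: [0.5, -0.4, 0.1]
opening: 0.309
grip_force: 19.9
time: 17.7
tcp_pos: [0.3979, 0.2314, 0.1362]
ee_rot: [0.733, 0.681, -0.0, -0.0]
wrist_force: [0.8, -0.3, -0.9]
opening: 0.312
grip_force: 19.9
GO [ 0.025  -0.0488  0.0862] [-0.001  0.     0.005] tcp [0.3979 0.2314 0.1362] j [0.5  0.21 1.93 0.   1.   0.58] F [ 0.8 -0.3 -0.9] open 0.312 grip 19.9
```

```bash
python3 -m inch '.025 -.03 .02 0 0 0 0; .025 -.049 .05 0 0 0 0; .025 -.049 .086 0 0 0 0; .025 -.049 .086 0 0 0 0; .025 -.049 .086 0 0 0 0'
python3 g.py .351 .26 .024 85.5
```

```text
time: 18.2
tcp_pos: [0.3514, 0.257, 0.0511]
ee_rot: [0.734, 0.679, -0.001, -0.0]
wrist_force: [-0.3, 0.7, -0.9]
opening: 0.309
grip_force: 19.9
GO [ 0.003  -0.0006  0.0271] [-0.001  0.001 -0.   ] tcp [0.3514 0.257  0.0511] j [ 0.61  0.29  2.1  -0.    0.76  0.68] F [-0.3  0.7 -0.9] open 0.309 grip 19.9
```

```bash
python3 -m inch '.003 -.0005 .015 0 0 0 0; .003 -.0005 .022 0 0 0 0; .003 -.0005 .026 0 0 0 0; .003 -.0005 .026 0 0 0 0; .003 -.0005 .026 0 0 0 0'
python3 -m inch '0 0 0 0 0 0 .4; 0 0 0 0 0 0 .4; 0 0 0 0 0 0 .4; 0 0 -.04 0 0 0 .4; 0 0 -.09 0 0 0 .4'
python3 -m inch '0 0 -.05 0 0 0 .6; -.05 0 -.1 0 0 0 .6; -.1 0 -.14 0 0 0 .6; -.1 0 -.14 0 0 0 .6; -.1 0 -.14 0 0 0 .6'
python3 - <<'E'
from h import *
c=capture("wrist");np.save("w8.npy",c,allow_pickle=True);t=capture("side")
cv2.imwrite("pics/w8.png",np.hstack([cv2.resize(c["pixels"],(400,300)),cv2.resize(t["pixels"][150:240,170:290],(400,300))]))
E
python3 g.py .386 -.335 .12 91
```

```text
time: 18.7
tcp_pos: [0.3516, 0.261, 0.0256]
ee_rot: [0.734, 0.679, 0.001, 0.0]
wrist_force: [-0.2, -0.9, -0.8]
opening: 0.315
grip_force: 19.9
time: 19.2
tcp_pos: [0.3495, 0.2599, 0.1145]
ee_rot: [0.734, 0.679, -0.003, -0.0]
wrist_force: [1.4, 1.1, -0.2]
opening: 0.402
grip_force: 0.0
time: 19.7
tcp_pos: [0.3443, 0.1597, 0.2582]
ee_rot: [0.735, 0.678, 0.003, 0.002]
wrist_force: [-0.7, -0.6, 0.3]
opening: 0.6
grip_force: 0.0
GO [-0.4914  0.0818  0.1347] [ 0.001 -0.001 -0.097] tcp [0.3433 0.1612 0.2552] j [ 0.41 -0.02  1.88  0.    1.29  0.49] F [ 0.4 -0.5 -0.2] open 0.599 grip 0.0
```

View pics/w8.png

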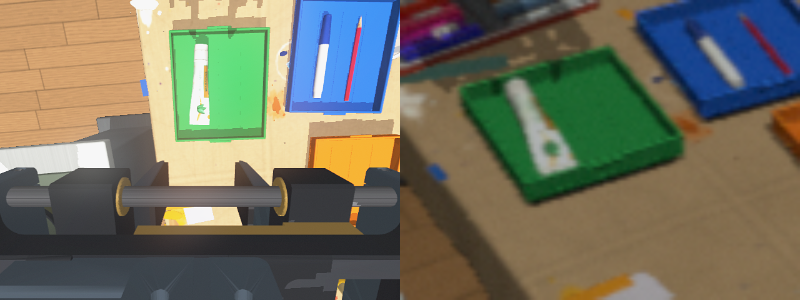

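Tube_a lies flat in the green tray (left view 200,45–125), so tube_b is next.

```bash
python3 -m inch '-.05 .01 .02 0 0 -.09 .6; -.1 .02 .03 0 0 -.097 .6; -.15 .03 .04 0 0 -.097 .6; -.2 .04 .05 0 0 -.097 .6; -.25 .05 .06 0 0 -.097 .6'
python3 -m inch '-.05 .01 0 0 0 0 .6; -.1 .01 .02 0 0 0 .6; -.15 .01 .04 0 0 0 .6; -.2 .01 .06 0 0 0 .6; -.23 .01 .07 0 0 0 .6'
python3 -m inch '0 0 0 0 0 0 .6; 0 0 0 0 0 0 .6'
python3 g.py .3858 -.334 .004 91
```

```text
time: 20.3
tcp_pos: [0.3719, -0.0805, 0.1957]
ee_rot: [0.7, 0.714, -0.0, -0.001]
wrist_force: [0.6, 0.9, 0.5]
opening: 0.599
grip_force: 0.0
time: 20.8
tcp_pos: [0.3863, -0.3102, 0.1244]
ee_rot: [0.7, 0.714, 0.0, -0.002]
wrist_force: [0.8, 0.3, 0.1]
opening: 0.6
grip_force: 0.0
time: 21.0
tcp_pos: [0.3863, -0.3085, 0.1253]
ee_rot: [0.701, 0.714, 0.0, -0.002]
wrist_force: [0.4, -0.1, 0.9]
opening: 0.599
grip_force: 0.0
GO [-0.0259 -0.0005  0.1212] [-0.003 -0.004  0.001] tcp [ 0.3863 -0.3085  0.1253] j [-0.7   0.27  1.87  0.    1.   -0.72] F [ 0.4 -0.1  0.9] open 0.599 grip 0.0
```

```bash
python3 -m inch '-.02 0 .04 0 0 0 .6; -.025 0 .085 0 0 0 .6; -.025 0 .11 0 0 0 .6; -.025 0 .119 0 0 0 .6; -.025 0 .12 0 0 0 .6'
python3 -m inch '0 0 0 0 0 0 .6; 0 0 0 0 0 0 0; 0 0 0 0 0 0 0; 0 0 0 0 0 0 0; 0 0 0 0 0 0 0' 20
python3 -m inch '0 0 0 0 0 0 0; 0 0 -.03 0 0 0 0; 0 0 -.08 0 0 0 0; 0 0 -.12 0 0 0 0; 0 0 -.13 0 0 0 0'
python3 -m inch '0 0 0 0 0 0 0; 0 0 0 0 0 0 0'
python3 g.py .424 .251 .14 85.5
```

```text
time: 21.5
tcp_pos: [0.3871, -0.3327, 0.0068]
ee_rot: [0.7, 0.714, 0.0, -0.001]
wrist_force: [0.3, 0.4, 0.3]
opening: 0.598
grip_force: 0.0
time: 22.0
tcp_pos: [0.3875, -0.3347, 0.0083]
ee_rot: [0.7, 0.714, 0.0, 0.001]
wrist_force: [-0.2, 0.8, 4.3]
opening: 0.344
grip_force: 19.9
time: 22.5
tcp_pos: [0.389, -0.3363, 0.1419]
ee_rot: [0.7, 0.714, 0.0, 0.004]
wrist_force: [0.6, 0.1, 0.1]
opening: 0.346
grip_force: 19.9
time: 22.7
tcp_pos: [0.3861, -0.3337, 0.136]
ee_rot: [0.7, 0.714, -0.0, -0.001]
wrist_force: [-0.8, 0.3, -1.6]
opening: 0.344
grip_force: 19.9
GO [ 0.5839  0.0489 -0.0029] [-0.002 -0.002  0.097] tcp [ 0.3861 -0.3337  0.136 ] j [-0.74  0.29  1.83  0.    1.03 -0.75] F [-0.8  0.3 -1.6] open 0.344 grip 19.9
```

```bash
python3 -m inch '.05 .005 0 0 0 .05 0; .1 .01 0 0 0 .097 0; .15 .01 0 0 0 .097 0; .2 .015 0 0 0 .097 0; .25 .02 0 0 0 .097 0'
python3 -m inch '.05 .01 0 0 0 0 0; .1 .02 0 0 0 0 0; .15 .03 0 0 0 0 0; .2 .04 0 0 0 0 0; .25 .05 0 0 0 0 0'
python3 -m inch '.05 .01 0 0 0 0 0; .07 .02 0 0 0 0 0; .07 .02 0 0 0 0 0'
python3 g.py .424 .252 .05 85.5
```

```text
time: 23.2
tcp_pos: [0.4004, -0.083, 0.1354]
ee_rot: [0.734, 0.679, -0.001, -0.002]
wrist_force: [1.1, 0.2, 0.0]
opening: 0.346
grip_force: 19.9
time: 23.7
tcp_pos: [0.469, 0.1572, 0.1351]
ee_rot: [0.734, 0.679, -0.002, -0.001]
wrist_force: [0.6, -1.0, -1.1]
opening: 0.348
grip_force: 19.9
time: 24.0
tcp_pos: [0.4956, 0.2262, 0.1347]
ee_rot: [0.733, 0.68, -0.001, -0.001]
wrist_force: [0.1, -0.7, -0.4]
opening: 0.343
grip_force: 19.9
GO [ 0.0205 -0.0731  0.0849] [-0.003  0.001  0.004] tcp [0.4956 0.2262 0.1347] j [0.41 0.34 1.75 0.   1.06 0.48] F [ 0.1 -0.7 -0.4] open 0.343 grip 19.9
```

```bash
python3 -m inch '.01 -.04 0 0 0 0 0; .02 -.073 .03 0 0 0 0; .02 -.073 .07 0 0 0 0; .02 -.073 .085 0 0 0 0; .02 -.073 .085 0 0 0 0'
python3 -m inch '0 0 0 0 0 0 0; 0 0 0 0 0 0 0'
python3 g.py .424 .252 .024 85.5
```

```text
time: 24.5
tcp_pos: [0.4209, 0.2467, 0.0491]
ee_rot: [0.734, 0.679, -0.005, -0.001]
wrist_force: [0.1, -0.9, 0.4]
opening: 0.344
grip_force: 19.9
time: 24.7
tcp_pos: [0.425, 0.2491, 0.0531]
ee_rot: [0.734, 0.679, 0.001, 0.0]
wrist_force: [0.2, -0.5, -0.9]
opening: 0.341
grip_force: 19.9
GO [ 0.0028 -0.0013  0.0292] [ 0.001 -0.001 -0.   ] tcp [0.425  0.2491 0.0531] j [ 0.51  0.36  1.97 -0.    0.81  0.59] F [ 0.2 -0.5 -0.9] open 0.341 grip 19.9
```

```bash
python3 -m inch '.003 -.001 .015 0 0 0 0; .003 -.001 .024 0 0 0 0; .003 -.001 .028 0 0 0 0; .003 -.001 .028 0 0 0 0; .003 -.001 .028 0 0 0 0'
python3 -m inch '0 0 0 0 0 0 .42; 0 0 0 0 0 0 .42; 0 0 0 0 0 0 .42; 0 0 -.04 0 0 0 .42; 0 0 -.09 0 0 0 .42'
python3 -m inch '0 0 -.05 0 0 0 .6; -.05 0 -.1 0 0 0 .6; -.1 0.04 -.14 0 0 0 .6; -.15 .08 -.14 0 0 0 .6; -.19 .12 -.14 0 0 0 .6'
python3 -m inch '-.05 0.02 0 0 0 0 .6; -.1 .04 0 0 0 0 .6; -.15 .06 0 0 0 0 .6; -.2 .06 0 0 0 0 .6; -.24 .06 0 0 0 0 .6'
python3 -m inch '0 0 0 0 0 0 .6; 0 0 0 0 0 0 .6'
python3 - <<'E'
from h import *
c=capture("wrist");np.save("w9.npy",c,allow_pickle=True);print(c["position"])
k=blobs(c,(15,80,80),(35,255,255),(0,0,640,260))
u,v=proj(c,(.6225,-.187,.072));print("pred cap",u,v,"base",proj(c,(.6225,-.187,0)),cv2.boundingRect(k))
E
python3 g.py .6225 -.187 .15 90
```

```text
time: 25.2
tcp_pos: [0.4239, 0.2525, 0.0248]
ee_rot: [0.734, 0.679, 0.0, 0.0]
wrist_force: [-0.9, -0.2, 0.2]
opening: 0.344
grip_force: 19.9
time: 25.7
tcp_pos: [0.422, 0.2515, 0.1137]
ee_rot: [0.734, 0.679, -0.003, -0.001]
wrist_force: [2.0, 0.5, -1.0]
opening: 0.421
grip_force: 0.0
time: 26.2
tcp_pos: [0.4952, 0.0987, 0.25]
ee_rot: [0.734, 0.679, 0.002, 0.001]
wrist_force: [0.9, 1.2, 0.3]
opening: 0.601
grip_force: 0.0
time: 26.7
tcp_pos: [0.5357, -0.1452, 0.2472]
ee_rot: [0.734, 0.679, 0.0, -0.0]
wrist_force: [0.3, 0.2, 0.8]
opening: 0.6
grip_force: 0.0
time: 26.9
tcp_pos: [0.5352, -0.144, 0.2472]
ee_rot: [0.735, 0.678, 0.0, -0.0]
wrist_force: [-0.1, 0.3, 0.3]
opening: 0.596
grip_force: 0.0
[ 0.54127188 -0.07683422  0.41757066]
pred cap 408.5831240324538 260.2744260855898 base (np.float64(394.5278326060167), np.float64(243.63814773924693)) (0, 0, 549, 260)
GO [-0.0373  0.0904  0.0973] [-0.    -0.001 -0.079] tcp [ 0.5353 -0.1428  0.2473] j [-0.28  0.27  1.55  0.    1.32 -0.2 ] F [ 0.   0.7 -0.3] open 0.6 grip 0.0
```

```bash
python3 -m inch '-.05 .02 0 0 0 -.079 .6; -.1 .05 0 0 0 -.079 .6; -.14 .08 0 0 0 -.079 .6; -.14 .08 0 0 0 -.079 .6; -.14 .08 0 0 0 -.079 .6'
python3 - <<'E'
from h import *
c=capture("wrist");np.save("w9.npy",c,allow_pickle=True);print(c["position"])
u,v=map(int,proj(c,(.6225,-.187,.072)));print("pred cap",u,v,"base",proj(c,(.6225,-.187,0)))
a,b=max(0,u-70),max(0,v-70)
cv2.imwrite("pics/w9.png",cv2.resize(c["pixels"][b:b+140,a:a+140],(560,560)));print(a,b)
E
```

```text
time: 27.45
tcp_pos: [0.6053, -0.2884, 0.2463]
ee_rot: [0.707, 0.708, 0.0, -0.001]
wrist_force: [-0.5, 0.0, -0.5]
opening: 0.601
grip_force: 0.0
[ 0.60598751 -0.22113932  0.41670228]
pred cap 339 120 base (np.float64(336.819792348062), np.float64(127.38443255541516))
269 50
```

View pics/w9.png

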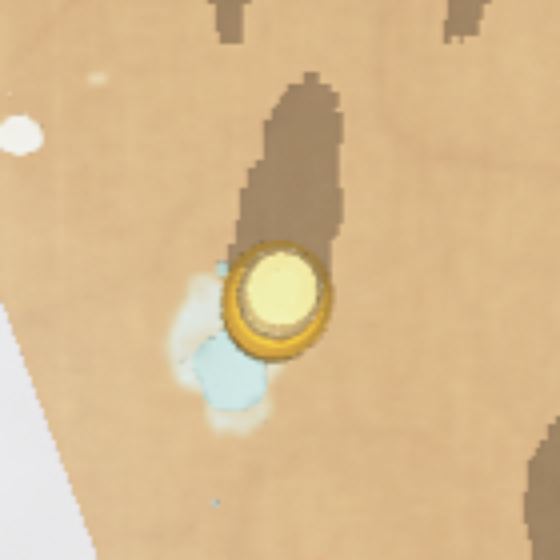

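The close view shows the bottle cap centre at pixel (339.5,122.5), which matches the triangulation, so the bottle stands at (0.623,−0.189).

```bash
python3 -m inch '.05 .01 0 0 0 0 .6; .1 .0175 .03 0 0 0 .6; .1 .0175 .07 0 0 0 .6; .1 .0175 .12 0 0 0 .6; .1 .0175 .14 0 0 0 .6'
python3 -m inch '0 0 0 0 0 0 .6; 0 0 0 0 0 0 .6'
python3 g.py .6228 -.189 .015 90
```

```text
time: 28.0
tcp_pos: [0.618, -0.1843, 0.1036]
ee_rot: [0.705, 0.709, -0.002, -0.004]
wrist_force: [-0.9, 0.1, -1.2]
opening: 0.6
grip_force: 0.0
time: 28.2
tcp_pos: [0.6219, -0.1874, 0.109]
ee_rot: [0.706, 0.708, 0.0, 0.0]
wrist_force: [0.0, -0.1, 0.3]
opening: 0.601
grip_force: 0.0
GO [-0.0016  0.0007  0.094 ] [ 0.001 -0.     0.003] tcp [ 0.6219 -0.1874  0.109 ] j [-0.31  0.51  1.53  0.    1.1  -0.31] F [ 0.  -0.1  0.3] open 0.601 grip 0.0
```

```bash
python3 -m inch '-.0015 .001 .03 0 0 0 .6; -.0015 .001 .06 0 0 0 .6; -.0015 .001 .085 0 0 0 .6; -.0015 .001 .094 0 0 0 .6; -.0015 .001 .094 0 0 0 .6'
python3 -m inch '0 0 0 0 0 0 .25; 0 0 0 0 0 0 .25; 0 0 0 0 0 0 .25; 0 0 0 0 0 0 .25; 0 0 0 0 0 0 .25' 12
python3 -m inch '0 0 0 0 0 0 .1; 0 0 -.03 0 0 0 .1; 0 0 -.06 0 0 0 .1; 0 0 -.1 0 0 0 .1; 0 0 -.1 0 0 0 .1'
python3 -m inch '0 0 0 0 0 0 .1; 0 0 0 0 0 0 .1'
python3 g.py .635 .041 .115 90
```

```text
time: 28.7
tcp_pos: [0.6232, -0.1903, 0.0143]
ee_rot: [0.707, 0.708, 0.0, 0.0]
wrist_force: [-0.2, -0.6, 0.1]
opening: 0.598
grip_force: 0.0
time: 29.2
tcp_pos: [0.6233, -0.1907, 0.0146]
ee_rot: [0.707, 0.707, 0.0, 0.001]
wrist_force: [-0.9, -0.0, 4.4]
opening: 0.312
grip_force: 12.0
time: 29.7
tcp_pos: [0.6262, -0.1916, 0.1193]
ee_rot: [0.707, 0.707, 0.003, 0.005]
wrist_force: [1.0, -0.6, 0.5]
opening: 0.308
grip_force: 12.0
time: 29.9
tcp_pos: [0.6217, -0.1901, 0.1119]
ee_rot: [0.707, 0.707, -0.001, -0.001]
wrist_force: [-0.6, 0.4, -0.1]
opening: 0.307
grip_force: 12.0
GO [ 0.2311  0.0136 -0.0029] [-0.003 -0.001  0.001] tcp [ 0.6217 -0.1901  0.1119] j [-0.31  0.51  1.52  0.    1.11 -0.32] F [-0.6  0.4 -0.1] open 0.307 grip 12.0
```

```bash
python3 -m inch '.03 0 0 0 0 0 .1; .07 0 0 0 0 0 .1; .11 -.002 0 0 0 0 .1; .15 -.004 0 0 0 0 .1; .19 -.005 0 0 0 0 .1'
python3 -m inch '.025 0 0 0 0 0 .1; .04 0 0 0 0 0 .1; .04 0 0.03 0 0 0 .1; .04 0 .05 0 0 0 .1; .04 0 .05 0 0 0 .1'
python3 -m inch '0 0 0 0 0 0 .1; 0 0 0 0 0 0 .1'
python3 g.py .615 .041 .032 90
```

```text
time: 30.4
tcp_pos: [0.6161, 0.001, 0.1114]
ee_rot: [0.707, 0.707, -0.001, -0.001]
wrist_force: [0.7, 0.6, -0.1]
opening: 0.309
grip_force: 12.0
time: 30.9
tcp_pos: [0.6146, 0.039, 0.0595]
ee_rot: [0.707, 0.707, -0.003, -0.003]
wrist_force: [-0.8, -0.3, -0.7]
opening: 0.31
grip_force: 12.0
time: 31.1
tcp_pos: [0.6184, 0.0391, 0.0643]
ee_rot: [0.707, 0.707, 0.001, 0.001]
wrist_force: [-0.6, -0.5, -0.2]
opening: 0.31
grip_force: 12.0
GO [ 0.0019 -0.0034  0.0323] [ 0.002 -0.     0.   ] tcp [0.6184 0.0391 0.0643] j [0.04 0.51 1.66 0.   0.97 0.04] F [-0.6 -0.5 -0.2] open 0.31 grip 12.0
```

```bash
python3 -m inch '0 0 .015 0 0 0 .1; 0 0 .025 0 0 0 .1; 0 0 .03 0 0 0 .1; 0 0 .032 0 0 0 .1; 0 0 .032 0 0 0 .1'
python3 -m inch '0 0 0 0 0 0 .1; 0 0 .001 0 0 0 .1; 0 0 .001 0 0 0 .1'
```

```text
time: 31.6
tcp_pos: [0.6176, 0.0395, 0.0315]
ee_rot: [0.707, 0.707, 0.0, -0.0]
wrist_force: [-0.6, 0.8, -0.4]
opening: 0.308
grip_force: 12.0
time: 31.9
tcp_pos: [0.6176, 0.0396, 0.0307]
ee_rot: [0.707, 0.707, 0.0, 0.0]
wrist_force: [-0.9, 0.3, -1.2]
opening: 0.312
grip_force: 12.0
```

Now I'll release slowly, lift straight up and back off, then check all three trays numerically.

```bash
python3 -m inch '0 0 0 0 0 0 .36; 0 0 0 0 0 0 .45; 0 0 0 0 0 0 .55; 0 0 0 0 0 0 .55; 0 0 0 0 0 0 .55'
python3 -m inch '0 0 -.03 0 0 0 .55; 0 0 -.07 0 0 0 .55; 0 0 -.12 0 0 0 .6; 0 0 -.17 0 0 0 .6; 0 0 -.2 0 0 0 .6'
python3 -m inch '-.05 -.02 0 0 0 0 .6; -.08 -.06 0 0 0 0 .6; -.08 -.1 0 0 0 0 .6; -.08 -.1 0 0 0 0 .6; -.08 -.1 0 0 0 0 .6'
python3 -m inch '0 0 0 0 0 0 .6; 0 0 0 0 0 0 .6'
python3 - <<'E'
from h import *
c=capture("wrist");np.save("w10.npy",c,allow_pickle=True);cv2.imwrite("pics/w10.png",c["pixels"]);s,t=capture("scene"),capture("side")
cs={"blue":((.599,.274),-6),"green":((.388,.245),-4.5),"orange":((.635,.041),-3.3)}
def loc(P,n):
    (x,y),a=cs[n];a=np.radians(a);d=np.array(P[:2])-[x,y];return np.round([d[0]*np.cos(a)+d[1]*np.sin(a),-d[0]*np.sin(a)+d[1]*np.cos(a)],3)
def where(cam,lo,hi,P,r=35):
    u,v=map(int,proj(cam,P));k=blobs(cam,lo,hi,(max(0,u-r),max(0,v-r),u+r,v+r))
    return None if k is None else (cv2.minAreaRect(k)[0],cv2.boundingRect(k))
ye=((22,80,120),(34,255,255))
for n,cam,r in(("scene",s,22),("side",t,22),("wrist",c,45)):
    print(n,"bottle",where(cam,*ye,(.6176,.04,.055),r),"pred base",np.round(proj(cam,(.6176,.04,.016)),0),"cap",np.round(proj(cam,(.6176,.04,.089)),0))
# white / red blobs in trays from wrist
for nm,lo,hi,P,tr,z in(("tube_a",(0,0,150),(179,70,255),(.351,.25,.03),"green",.03),("tube_b",(0,0,150),(179,70,255),(.424,.24,.03),"green",.03),("marker white",(0,0,150),(179,70,255),(.56,.24,.03),"blue",.025),("pencil",(0,120,80),(8,255,255),(.624,.271,.02),"blue",.02),("pencil2",(165,120,80),(179,255,255),(.624,.271,.02),"blue",.02)):
    u,v=map(int,proj(c,P));k=blobs(c,lo,hi,(max(0,u-28),0,u+28,max(1,min(265,v+110))))
    if k is not None:
        b=cv2.boxPoints(cv2.minAreaRect(k)); print(nm,(u,v),cv2.boundingRect(k),[loc(plane(c,*q,z),tr).tolist() for q in b])
# cups
print("red cup pred/seen scene",proj(s,(.5036,-.4543,.05)),"ochre",proj(s,(.7241,-.2756,.05)))
S0=cv2.imread("pics/scene0.png")
for n,P in(("red",(.5036,-.4543,.03)),("ochre",(.7241,-.2756,.03))):
    u,v=map(int,proj(s,P)); T=S0[v-14:v+14,u-14:u+14];m=cv2.matchTemplate(s["pixels"][v-24:v+24,u-24:u+24],T,cv2.TM_CCOEFF_NORMED);print(n,"shift px",np.array(cv2.minMaxLoc(m)[3])-10,m.max())
E
```

```text
time: 32.4
tcp_pos: [0.6176, 0.0395, 0.0305]
ee_rot: [0.707, 0.707, 0.0, -0.0]
wrist_force: [0.1, -0.1, 0.1]
opening: 0.551
grip_force: 0.0
time: 32.9
tcp_pos: [0.6187, 0.0396, 0.2351]
ee_rot: [0.707, 0.707, 0.002, 0.002]
wrist_force: [0.4, -0.4, -0.8]
opening: 0.597
grip_force: 0.0
time: 33.4
tcp_pos: [0.5174, -0.0407, 0.2311]
ee_rot: [0.707, 0.707, 0.001, 0.001]
wrist_force: [0.7, 0.7, 0.9]
opening: 0.6
grip_force: 0.0
time: 33.6
tcp_pos: [0.5189, -0.0403, 0.2305]
ee_rot: [0.706, 0.708, 0.0, 0.0]
wrist_force: [0.7, 0.0, -0.1]
opening: 0.601
grip_force: 0.0
scene bottle ((305.0000305175781, 201.50003051757812), (303, 199, 5, 5)) pred base [305. 211.] cap [305. 194.]
side bottle ((311.5, 183.5), (309, 178, 6, 12)) pred base [312. 197.] cap [312. 178.]
wrist bottle ((419.465087890625, 146.6028289794922), (414, 134, 18, 23)) pred base [414. 146.] cap [435. 143.]
tube_b (215, -88) (204, 0, 35, 5) [[0.026, -0.072], [0.058, -0.07], [0.058, -0.073], [0.026, -0.076]]
red cup pred/seen scene (np.float64(366.8294411798574), np.float64(280.8640355766208)) ochre (np.float64(383.2272943116575), np.float64(230.96856561134365))
red shift px [0 0] 0.96984416
ochre shift px [0 0] 0.99824846
```

The bottle stands where predicted and the cups haven't moved. One last check covers tube_b's level and the pens.

```bash
python3 -m inch '.05 0 0 0 0 0 .6; .1 0 0 0 0 0 .6; .15 0 -.04 0 0 0 .6; .17 0 -.06 0 0 0 .6; .17 0 -.06 0 0 0 .6'
python3 - <<'E'
from h import *
c=capture("wrist");s,t=capture("scene"),capture("side")
cs={"blue":((.599,.274),-6),"green":((.388,.245),-4.5)}
def loc(P,n):
    (x,y),a=cs[n];a=np.radians(a);d=np.array(P[:2])-[x,y];return np.round([d[0]*np.cos(a)+d[1]*np.sin(a),-d[0]*np.sin(a)+d[1]*np.cos(a)],3)
W=((0,0,130),(179,80,255))
for nm,lo,hi,P,tr,z in(("tube_a",*W,(.351,.25,.03),"green",.03),("tube_b",*W,(.424,.24,.03),"green",.03),("tb cap",(100,80,30),(130,255,255),(.427,.30,.03),"green",.03),("marker",*W,(.56,.24,.03),"blue",.025),("pencil",(0,120,80),(8,255,255),(.624,.271,.02),"blue",.02),("pencil2",(160,120,80),(179,255,255),(.624,.271,.02),"blue",.02)):
    u,v=map(int,proj(c,P));r=26;k=blobs(c,lo,hi,(max(0,u-r),0,u+r,max(1,min(265,v+80))))
    if k is not None:
        b=cv2.boxPoints(cv2.minAreaRect(k)); print(nm,(u,v),[loc(plane(c,*q,z),tr).tolist() for q in b])
        if nm=="tb cap":
            cc=cv2.minAreaRect(k)[0];vv=[(c,*cc)]
            for cam in(s,t):
                u,v=map(int,proj(cam,plane(c,*cc,.03)));q=blobs(cam,(95,70,20),(130,255,255),(u-7,v-7,u+7,v+7))
                if q is not None: vv.append((cam,*cv2.minAreaRect(q)[0]))
            print("cap tri",len(vv),tri(vv).round(4))
print(c["position"],ctrl.state()["wrist_force"])
E
```

```text
time: 34.25
tcp_pos: [0.5196, 0.1336, 0.2942]
ee_rot: [0.705, 0.709, 0.004, 0.002]
wrist_force: [0.0, -0.2, -0.1]
opening: 0.595
grip_force: 0.0
tube_a (177, 114) [[-0.049, 0.069], [-0.015, 0.072], [-0.016, -0.067], [-0.052, -0.07]]
tube_b (239, 124) [[0.016, 0.045], [0.053, 0.048], [0.058, -0.067], [0.018, -0.071]]
tb cap (239, 69) [[0.03, 0.067], [0.044, 0.068], [0.044, 0.047], [0.03, 0.046]]
cap tri 3 [0.4279 0.2995 0.0373]
marker (354, 125) [[-0.06, -0.092], [0.003, -0.085], [0.009, -0.129], [-0.055, -0.136]]
pencil2 (407, 99) [[0.023, -0.069], [0.024, 0.053], [0.029, 0.053], [0.029, -0.069]]
[0.51853154 0.20046377 0.46472907] [ 0.84978375 -0.80696877  0.03291291]
```

```bash
python3 -m inch '0 0 0 0 0 0 .6; 0 0 0 0 0 0 .6; 0 0 0 0 0 0 .6'
python3 -c "
from rig import ctrl
print(ctrl.hand_in())"
```

```text
time: 34.7
tcp_pos: [0.5173, 0.1285, 0.2898]
ee_rot: [0.707, 0.707, -0.001, -0.0]
wrist_force: [-0.4, -1.0, -0.4]
opening: 0.602
grip_force: 0.0
the job is handed in; nothing more can be done
None
```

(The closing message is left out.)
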